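# Spread a snap ring onto a craft turntable's axle stub and hold it at the groove

### The job

Take the cross-action spreading pliers out of their wooden stand, reach with their two jaws between the ears of the snap ring on its wooden rest, squeeze the handles so that the jaws spread the ring, and lift it off. Slide the spread ring down over the end of the turntable's axle stub to the groove just above the hub washer and finish there, still gripping the pliers, with the ring held spread, level, inside the height of the groove and not jammed against the stub. Handle the ring with the pliers only, and leave the cup, the round box and the brush where they are.

Things in the scene. Friction and masses are not known exactly. Their poses are not given: they have to be found in the camera images.
- pliers_grip (a point): Steel spreading pliers, upright, jaws down, 0.18 kg. Point midway between the open handles, half-way up them, 106 mm above the jaw tips' undersides; fixed to the half with the +y handle. Pliers' z up, y from handle to handle. Handles: two upright black rubber plates, 20 mm wide (x), 8 mm thick, 64 mm tall, 69 mm over their outer faces at rest. Gripped across y.
- jaw (a joint): Squeeze of the handles in m, 0 to a stop at 0.029 (40 mm over the handles). The halves slide parallel along y; squeezing by d spreads the jaws by d. Spring: 8 N to begin, 13 N at the stop, the ring about 6 N more. A grip under 8 N carries the pliers with shut jaws; about 30 N squeezes to the stop, the full spread that the ring needs.
- jaw_tip_1 (a point): Underside of the pliers' jaw at -y, centre of its blade (10 mm in x, 3 mm in y; this point 2 mm from the middle at rest). Each jaw has, measured up from here, an outward ledge 0 to 3 mm, a slot for the ring's ear 3 to 9.4 mm, an outward shoulder 9.4 to 20 mm; ledge and shoulder are 18 mm long (x), stick out 2.5 mm. At rest both ledges together span 12 mm in y. The blade runs 62 mm up to the cross arms.
- jaw_tip_2 (a point): The same point on the other jaw, at +y. Half-way between the two jaw tips is the middle of the jaws at any spread.
- stand: Fixed wooden block that holds the pliers, 50 x 90 x 64 mm high, origin at the centre of its underside. The jaws hang in its pocket (23 x 17 mm, through) and the pliers' cross arms rest on its top: lift by more than 65 mm to clear it.
- ring_center (a point): Steel C-shaped snap ring, flat on its rest, 5 mm thick, closed 21 mm inside, 30 mm outside, 20 g. Point where the stub's axis must pass when the ring is spread, at half thickness; 3 mm from the closed ring's centre towards the opening. x points out through the opening, z up. Fully spread it clears the stub by about 1.5 to 2 mm all round; closed it does not pass over.
- ring_ears (a point): Point midway between the ring's two straight ears, half thickness, 19 mm from ring_center along the ring's x: the middle of the jaws goes here, pliers' y along the ring's y (either way round). Gap between the ears 17 mm at their outer ends (5 mm further out), growing inward to 24 mm; at full spread their inner faces are parallel. The ears are 4.5 mm wide.
- ring_arm_l (a joint): Spread of the ring's arm at +y about the ring's back, rad: 0 closed, about 0.25 with the pliers fully squeezed.
- ring_arm_r (a joint): The same for the arm at -y.
- ring_rest: Fixed wooden rest of the ring, 90 x 70 mm, origin under the closed ring's centre. The ring lies on a platform 20 mm above the table round a post (radius 8 mm, 9 mm high). Its ears overhang a step 16 mm above the table: with the jaw tips down on this step the ears are within the jaws' slots, 1 mm above the ledges.
- groove (a point): Centre of the groove in the stub, 36.5 mm above the table, on the stub's upright axis. Groove 10 mm high, 18 mm in diameter; stub 23 mm in diameter. The hub washer's top is 6.5 mm below this point: with the jaw tips down on it the ring is at the groove. The stub ends 25.5 mm above this point, tapering to 13 mm diameter over its last 8 mm.
- turntable: Fixed wooden turntable, upside down on the table: two round plates, 160 and 144 mm wide, a steel hub washer 48 mm wide (top 30 mm above the table) and an upright steel axle stub in the middle. Origin at the centre of its underside.
- cup: White plastic cup, 70 mm wide, 85 mm high, bystander. Origin at the centre of its underside.
- round_box: Round wooden box with lid, 94 mm wide, 44 mm high, bystander. Origin at the centre of its underside.
- brush: Brush 170 mm long lying on the table, bystander. Origin at the middle of its underside.
Things that resemble listed ones, but are neither listed nor needed, are in the scene too. Leave any green look-alike of the part that bears pliers_grip alone.

How it is judged:
On the way, in this order (a step that is already met when the one before it is completed fails the run):
1. the pliers are lifted in the gripper (height (world z) of jaw_tip_1 above 0.03 m and contact force between the fingers and pliers above 1 N), for 0.1 s.
2. the ring is lifted off its rest, spread on the pliers (height (world z) of ring_center above 0.04 m and value of joint each of ring_arm_l, ring_arm_r above 0.12 rad and contact force between pliers and ring above 0.5 N), for 0.1 s.
3. the spread ring is around or just over the end of the stub, above the groove (horizontal distance between ring_center and groove below 0.007 m and z of ring_center in the frame of groove between 0.01 and 0.04 m and value of joint each of ring_arm_l, ring_arm_r above 0.12 rad), for 0.05 s.
At the end, for the whole second after the job is handed in: Gripper holds the squeezed pliers, pliers hold the ring spread (arms over 0.12 rad) round the stub: within 4.5 mm of its axis, 3 mm of the groove's mid-height, tilt under 0.17 rad, still, under 4 N on the turntable; bystanders within 30 mm of their places (horizontal distance between ring_center and groove below 0.0045 m and z of ring_center in the frame of groove between -0.003 and 0.003 m and angle between ring_center's own z axis and vertical below 0.17 rad and value of joint each of ring_arm_l, ring_arm_r above 0.12 rad and contact force between pliers and ring above 0.5 N and contact force between the fingers and pliers above 3 N and contact force between ring and turntable below 4 N and linear speed of ring below 0.02 m/s and distance of each of cup, round_box, brush from where it was at the start of the episode below 0.03 m); the arm keeps its last pose, push and grip.
It fails at once if the gripper's fingers handle the ring directly (contact force between the fingers and ring above 1 N).
It fails at once if a bystander is moved (distance of any of cup, round_box, brush from where it was at the start of the episode above 0.03 m).
It also fails if it takes over 58 s, if anything falls off the work surface, if the arm or the gripper's body presses on something with over 40 N, if the wrist force passes 120 N, or if a joint passes its speed limit or range.

### The arm

A 6-joint arm with a two-finger parallel gripper is mounted at the origin on the work surface. World frame = base frame: x ahead of the robot, y to its left, z up, the work surface at z = 0. Lengths are in m, angles in rad, forces in N, time in s.
With the tool pointing down it reaches from about 0.3 to 0.775 m from the base axis. Payload 14.6 kg.
Tool frame: the origin (TCP) lies midway between the tips of the shut fingers; the grasp point (between the pads) lies grip_depth behind it (grip_depth is the distance from the TCP to the grasp point, in m); z points along the fingers, y is the direction in which the jaws open and shut (so a half turn about z gives the same grasp; the last joint's range is limited). The gripper opens to 94 mm and grips with 3 to 60 N. Pads are 16 mm wide; open, the fingers measure 119 mm over their backs; the gripper's body (75 mm by 177 mm) begins 78 mm behind the grasp point.
Start: joints at [1.219, 0.3, 1.521, -0, 1.321, -0.067], TCP at [0.155, 0.528, 0.205] pointing down, gripper open.
Joint ranges: [-3.03, 3.03], [-0.79, 2.21], [0.23, 2.52], [-1.04, 4.18], [0, 3.07], [-2.55, 2.55]. Speed limits (rad/s): [2.22, 2.22, 2.57, 3.14, 3.14, 3.14].

### API

Orientations are given as a rotation vector (axis times angle).
In Python, from bench import * gives the robot as it stands.
- The arm moves only by the tool jog_arm, never from a script. Its argument "deltas" is a list of rows, each a list of 7 numbers: the turn, a rotation vector about the tool's x, y, z in degrees, then the shift along the tool's x, y, z in m, then the closure, from -1 (fully open) to 1 (shut). In form: [[ax, ay, az, x, y, z, jaw], ...]. A call has 1 to 20 rows; each row shifts and turns the commanded pose from where the row before left it, along the tool's axes as they then stand; what a row does not reach is not made up. A row lasts 1/8 s, in which the tool goes at most 62.5 mm and 10.7 degrees, less where a joint would pass 70% of its speed; a pose out of reach is approached as far as the arm can. A call is refused whole if a number of a shift passes 0.0625 or a number of a turn 10.7, either way. A call with a gripper value outside its range is refused whole. The fingers move at their own pace and stop on an object; the grip force is fixed at half the most. Time passes only in rows, so rows that do not move let the fingers close. It gives the time, the measured TCP pose, the force and the opening at its end, in the units of the state.
- read_state(): the state, without advancing time (a new reading comes with each control period).
- snapshot(name): name is "scene" or "top" or "wrist"; returns the picture (480x640x3 uint8, red, green, blue); there is no depth.
- calibration(name): a dict with "fx", "fy", "cx", "cy" (pixels), "dist_coeffs" ([k1, k2, p1, p2, k3] as OpenCV has them; the pictures are not rectified), "origin" and "rotation" of the camera in the world; the wrist camera has in their place "T_tool_cam" (4x4, takes a point from camera to tool coordinates, whose origin is the TCP and whose axes are the flange's). Camera axes: x right, y down, z forward; pixel columns grow to the right and rows downward; lengths in m; the calibration is good to about 2 mm. A picture is of the moment at which its call begins: read the wrist's pose just before it. calibration takes no time and is no camera call.
- sign_off(): hands the job in, once; it reports no verdict.
Trained networks look in the newest picture that a camera, given by its name, has taken for a name from the list of things; names that differ only in an ending like _2 or _b are one class to them, and where a whole thing is asked for, a point or a joint stands for the part that bears it (a point fixed in the world has none). Each returns a list of dicts, best first, with "conf" (0 to 1); they miss things now and then, are a little off and sometimes report something else, mostly with a low value. They report only what shows in the picture. A call takes as long as a camera call. They do not tell look-alikes from the thing itself.
- find_in(label, camera): "centre" ([row, column] in pixels, amid what is visible of it).
The state is a dict: "t": time; "q": joint angles; "qd": joint speeds; "tau": joint torques, N m; "eef_pos": TCP position; "eef_rot": TCP orientation; "contact_force": force on the tool from outside, world axes, zero at the start; "wrist_torque": the same for the moment, N m; "finger_gap": opening from 0.0 (shut) to 1.0 (fully open).
Only numpy, scipy, OpenCV 4.12 (cv2) and the standard library are available. Lean on these libraries where they do the work, as an engineer would, in place of code of your own. Each camera call takes 0.05 s, during which the arm holds its last target.

## Working session

There is one attempt and no reset: what is moved stays moved. The work goes in short steps, Python scripts to look and compute and a tool call to move; the robot and the scene stay as the last step left them, time stands still between calls to the robot, and variables do not carry over. Pictures are saved under pics/ and viewed, and the job is handed in when it is done.

Besides the shell and the picture viewer there is one more tool, called as name(argument=value, ...) on one line, values as JSON. jog_arm: Moves the arm, as the interface text tells. Its arguments: {"type":"object","properties":{"deltas":{"type":"array","items":{"type":"array","items":{"type":"number"}}}},"required":["deltas"]}

```bash
ls; mkdir -p pics; python3 - <<'E'
from bench import *
import cv2
s=read_state()
print({k:s[k] for k in ['t','eef_pos','eef_rot','finger_gap','contact_force']})
for n in ["scene","top","wrist"]:
    im=snapshot(n); cv2.imwrite(f"pics/{n}0.png",im[:,:,::-1])
    c=calibration(n); print(n,c)
E
```

```text
pics
{'t': 0.0, 'eef_pos': array([0.15445842, 0.52760229, 0.20488606]), 'eef_rot': array([-4.45816741e-01, -3.10957967e+00,  1.72108567e-03]), 'finger_gap': 0.998209520883958, 'contact_force': array([ 0.68389868,  0.2978732 , -1.58436069])}
scene {'fx': 505.4616295171407, 'fy': 505.4616295171407, 'cx': 319.4975459425201, 'cy': 248.85642689869672, 'dist_coeffs': array([-0.13442573,  0.        ,  0.        ,  0.        ,  0.        ]), 'origin': array([1.00092339, 0.32715647, 0.93551   ]), 'rotation': array([-1.28725651, -2.46438974,  0.73072507])}
top {'fx': 444.66639042539447, 'fy': 444.66639042539447, 'cx': 318.36093318754314, 'cy': 244.74126172067668, 'dist_coeffs': array([-0.06320786,  0.        ,  0.        ,  0.        ,  0.        ]), 'origin': array([0.4673088 , 0.02360914, 0.74617162]), 'rotation': array([-2.12266143,  2.17423558, -0.15045471])}
wrist {'fx': 404.0596642529165, 'fy': 404.0596642529165, 'cx': 316.45055861932553, 'cy': 239.00355607666975, 'dist_coeffs': array([-0.00477334,  0.        ,  0.        ,  0.        ,  0.        ]), 'T_tool_cam': array([[-8.41898163e-04, -9.59075168e-01, -2.83150338e-01,
         8.22861039e-02],
       [ 9.99999631e-01, -7.59559407e-04, -4.00576201e-04,
        -8.72128909e-04],
       [ 1.69113185e-04, -2.83150571e-01,  9.59075454e-01,
        -1.79298847e-01],
       [ 0.00000000e+00,  0.00000000e+00,  0.00000000e+00,
         1.00000000e+00]])}
```

View pics/scene0.png

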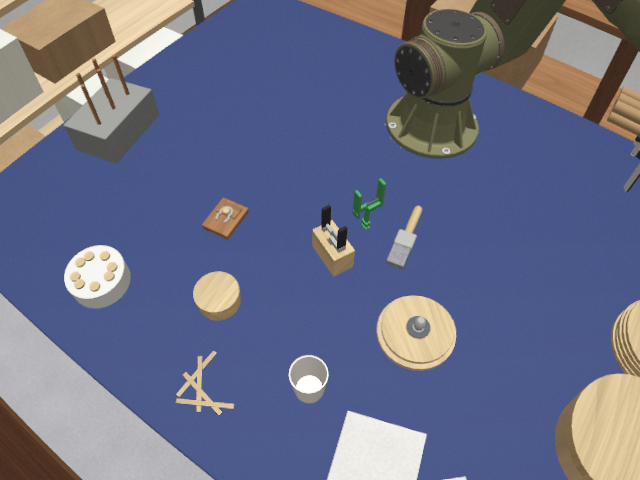

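View pics/top0.png

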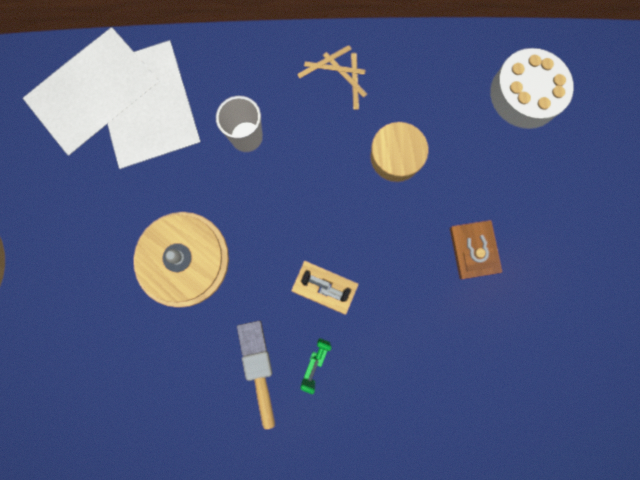

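View pics/wrist0.png

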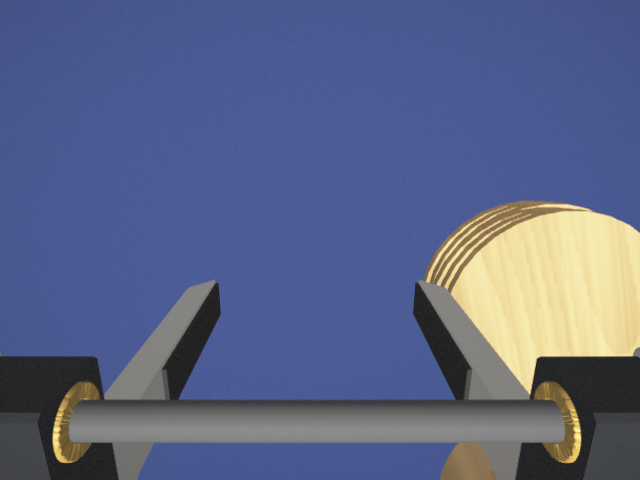

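```bash
cat > h.py <<'E'
from bench import *
import numpy as np, cv2
from scipy.spatial.transform import Rotation as R
def cam(n,s=None):
    c=calibration(n); K=np.array([[c['fx'],0,c['cx']],[0,c['fy'],c['cy']],[0,0,1.]]); D=np.array(c['dist_coeffs'])
    if 'T_tool_cam' in c:
        T=np.eye(4); T[:3,:3]=R.from_rotvec(s['eef_rot']).as_matrix(); T[:3,3]=s['eef_pos']; T=T@c['T_tool_cam']
        return K,D,T[:3,:3],T[:3,3]
    return K,D,R.from_rotvec(c['rotation']).as_matrix(),np.array(c['origin'])
def ray(C,row,col,z):
    K,D,Rm,o=C
    p=cv2.undistortPoints(np.array([[[col,row]]],float),K,D)[0,0]
    d=Rm@np.array([p[0],p[1],1]); return o+d*(z-o[2])/d[2]
def tri(obs): # list of (C,row,col)
    A=np.zeros((3,3));b=np.zeros(3)
    for C,r,c in obs:
        p0=C[3]; d=ray(C,r,c,0)-p0; d/=np.linalg.norm(d); P=np.eye(3)-np.outer(d,d); A+=P;b+=P@p0
    return np.linalg.solve(A,b)
def proj(C,P):
    K,D,Rm,o=C
    q=cv2.projectPoints(np.atleast_2d(P).astype(float),cv2.Rodrigues(Rm.T)[0],-Rm.T@o,K,D)[0][:,0]
    return q[:,::-1] # row,col
E
python3 - <<'E'
from h import *
import bench; print([x for x in dir(bench) if not x.startswith('_')])
try: print(grip_depth)
except Exception as e: print(e)
T=cam('top');S=cam('scene')
for l,z in [('pliers_grip',.108),('stand',.06),('ring_center',.022),('ring_ears',.022),('ring_rest',.02),('groove',.036),('turntable',.03)]:
  for n,C in [('top',T),('scene',S)]:
    for d in find_in(l,n)[:3]: print(l,n,np.round(d['conf'],2),np.round(d['centre'],1),np.round(ray(C,*d['centre'],z),3))
im=snapshot('top'); cv2.imwrite('pics/t_ring.png',cv2.resize(im[205:290,435:520,::-1],None,fx=7,fy=7,interpolation=2))
cv2.imwrite('pics/t_pl.png',cv2.resize(im[245:330,280:380,::-1],None,fx=7,fy=7,interpolation=2))
E
```

```text
['MotionError', 'calibration', 'find_in', 'grip_depth', 'read_state', 'sign_off', 'snapshot']
0.0188
pliers_grip top 0.65 [285.2 323.5] [0.499 0.017 0.108]
pliers_grip top 0.55 [366.3 314.8] [0.385 0.032 0.108]
pliers_grip scene 0.73 [203.  365.4] [0.408 0.034 0.108]
pliers_grip scene 0.64 [230.3 334.3] [0.503 0.02  0.108]
pliers_grip scene 0.17 [379.3 308.1] [0.783 0.155 0.108]
stand top 0.95 [285.8 315.6] [0.5   0.028 0.06 ]
stand scene 0.77 [250.2 329.8] [0.522 0.022 0.06 ]
ring_center top 0.52 [249.1 472.7] [ 0.556 -0.232  0.022]
ring_center scene 0.45 [216.3 226.3] [ 0.559 -0.234  0.022]
ring_ears top 0.55 [246.  486.3] [ 0.561 -0.256  0.022]
ring_ears top 0.46 [360.7 256.7] [0.385 0.125 0.022]
ring_ears scene 0.45 [213.9 221.3] [ 0.56  -0.248  0.022]
ring_rest top 0.88 [248.6 476.8] [ 0.557 -0.24   0.02 ]
ring_rest scene 0.66 [217.6 223.7] [ 0.564 -0.238  0.02 ]
ring_rest scene 0.64 [332.9 417.8] [0.561 0.26  0.02 ]
groove top 0.83 [257.  179.9] [0.553 0.247 0.036]
groove top 0.57 [293.3 339.4] [ 0.489 -0.009  0.036]
groove scene 0.88 [331.8 416.8] [0.568 0.258 0.036]
turntable top 0.57 [258.2 178.6] [0.552 0.251 0.03 ]
turntable scene 0.73 [330.1 416.1] [0.562 0.255 0.03 ]
turntable scene 0.42 [378.  308.3] [0.761 0.138 0.03 ]
turntable scene 0.29 [214.9 229.7] [ 0.555 -0.225  0.03 ]
```

View pics/t_ring.png

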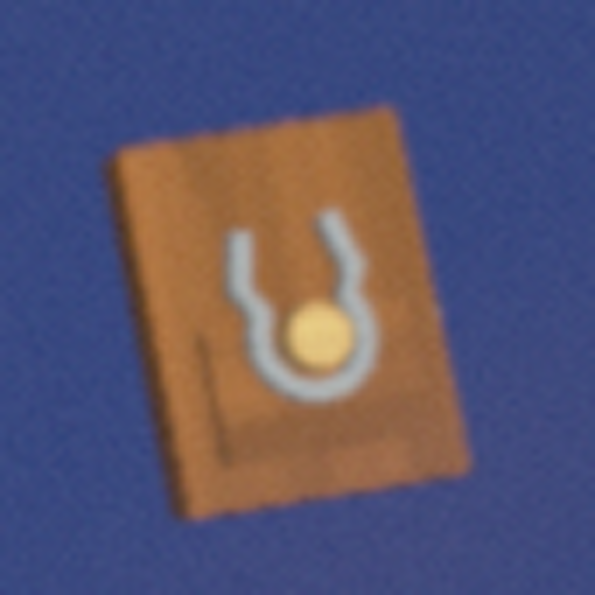

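View pics/t_pl.png

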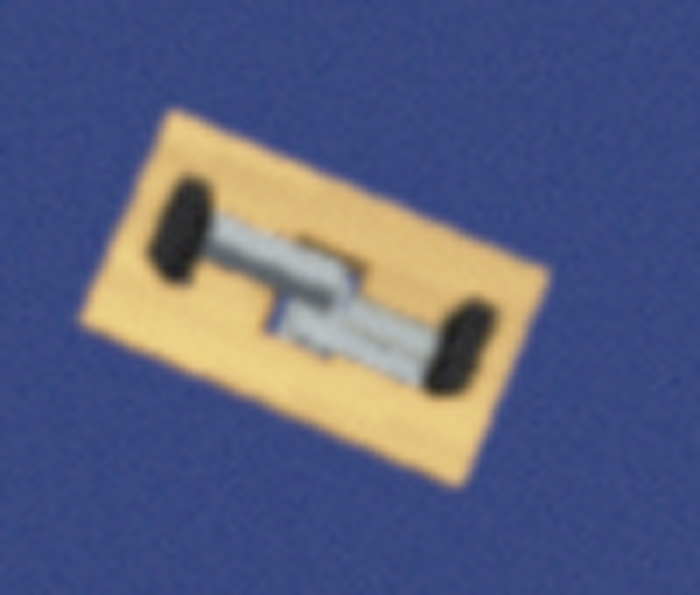

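```bash
python3 - <<'E'
from h import *
T=cam('top')
P=[ray(T,245+v/7,280+u/7,.064)[:2] for u,v in [(170,108),(550,270),(465,488),(80,320)]]
P=np.array(P); print('stand c',P.mean(0)); e=P[1]-P[0]; print(np.linalg.norm(e),np.degrees(np.arctan2(e[1],e[0]))); e=P[2]-P[3];print(np.linalg.norm(e),np.degrees(np.arctan2(e[1],e[0])))
a=ray(T,277.9,305.9,.14);b=ray(T,294.4,345.9,.14); print(a,b,(a+b)/2,np.linalg.norm(a-b),np.degrees(np.arctan2(*(b-a)[1::-1])))
f=lambda u,v,z:ray(T,205+v/7,435+u/7,z)[:2]
post=f(318,333,.029); e1=f(240,238,.025); e2=f(330,217,.025); m=(e1+e2)/2
print('post',post,'ears end',e1,e2,m,'yaw ringx',np.degrees(np.arctan2(*(m-post)[::-1])),np.linalg.norm(m-post),np.linalg.norm(e1-e2))
s=read_state(); print(R.from_rotvec(s['eef_rot']).as_matrix().round(3))
E
```

```text
stand c [0.49762042 0.01391501]
0.09060612228925823 -114.54402469520508
0.09132158067224345 -114.8147491848668
[0.50759773 0.04084933 0.14      ] [ 0.48390235 -0.01294336  0.14      ] [0.49575004 0.01395298 0.14      ] 0.058780304610855975 -113.77322551771273
post [ 0.54912203 -0.24237829] ears end [ 0.57259538 -0.22685828] [ 0.57710442 -0.24882577] [ 0.5748499  -0.23784203] yaw ringx 9.999445439434202 0.026124721468495354 0.022425470015265535
[[-0.96   0.281 -0.   ]
 [ 0.281  0.96   0.   ]
 [ 0.     0.    -1.   ]]
```

jog_arm(deltas=[[0,0,0,-0.03,-0.025,-0.003,-1],[0,0,0,-0.0394,-0.0331,-0.003,-1],[0,0,0,-0.0394,-0.0331,-0.003,-1],[0,0,0,-0.0394,-0.0331,-0.003,-1],[0,0,0,-0.0394,-0.0331,-0.003,-1],[0,0,0,-0.0394,-0.0331,-0.003,-1],[0,0,0,-0.0394,-0.0331,-0.003,-1],[0,0,0,-0.0394,-0.0331,-0.003,-1],[0,0,0,-0.0394,-0.0331,-0.003,-1],[0,0,0,-0.0394,-0.0331,-0.003,-1],[0,0,0,-0.0394,-0.0331,-0.003,-1],[0,0,0,-0.0394,-0.0331,-0.003,-1],[0,0,0,-0.01,-0.008,0,-1],[0,0,8.3,0,0,0,-1],[0,0,0,0,0,0,-1]])

```text
t: 2.78
eef_pos: [0.4971, 0.0141, 0.2414]
eef_rot: [-0.668, -3.069, -0.0]
contact_force: [0.5, 0.0, -0.7]
finger_gap: 0.996
```

```bash
python3 - <<'E'
from h import *
s=read_state(); print(s['t'],s['eef_pos'],s['q'],s['contact_force']); M=R.from_rotvec(s['eef_rot']).as_matrix(); print(M.round(3))
im=snapshot('wrist').copy(); cv2.imwrite('pics/w1.png',im[:,:,::-1])
C=cam('wrist',s)
for l,z in [('pliers_grip',.14),('stand',.064)]:
    for d in find_in(l,'wrist')[:3]: print(l,d['conf'],d['centre'],ray(C,*d['centre'],z))
print(proj(C,[[.4976,.0139,.14],[.4976,.0139,.064]]))
E
```

```text
2.775 [0.49705827 0.01414719 0.24138091] [-4.52754623e-02  1.54591927e-01  1.61466226e+00  1.11340981e-04
  1.37256397e+00 -1.18737307e+00] [ 0.48285875  0.0051677  -0.7099312 ]
[[-0.909  0.416 -0.   ]
 [ 0.416  0.909  0.   ]
 [ 0.     0.    -1.   ]]
pliers_grip 0.97 [220.5, 307.4] [0.48207066 0.01289911 0.14      ]
pliers_grip 0.7 [76.1, 273.8] [0.38576428 0.03374064 0.14      ]
stand 0.57 [200.1, 322.8] [0.48704084 0.02398299 0.064     ]
[[238.89075857 317.70636203]
 [215.14456666 317.46038372]]
```

View pics/w1.png

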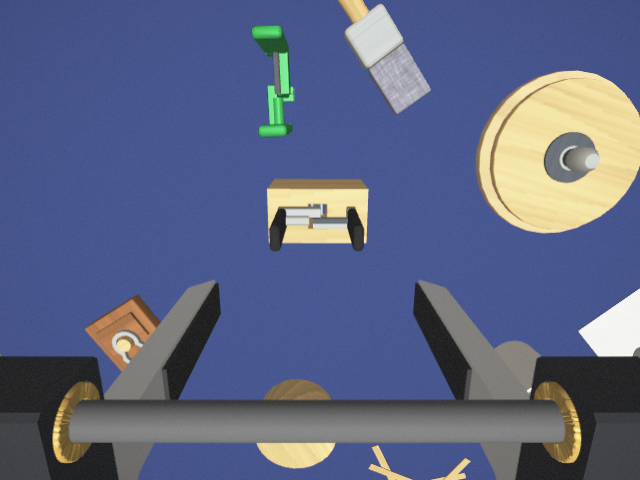

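```bash
python3 - <<'E'
import cv2
im=cv2.imread('pics/w1.png'); cv2.imwrite('pics/w1c.png',cv2.resize(im[170:260,255:380],None,fx=6,fy=6,interpolation=2))
E
```

```text
(no output)
```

View pics/w1c.png

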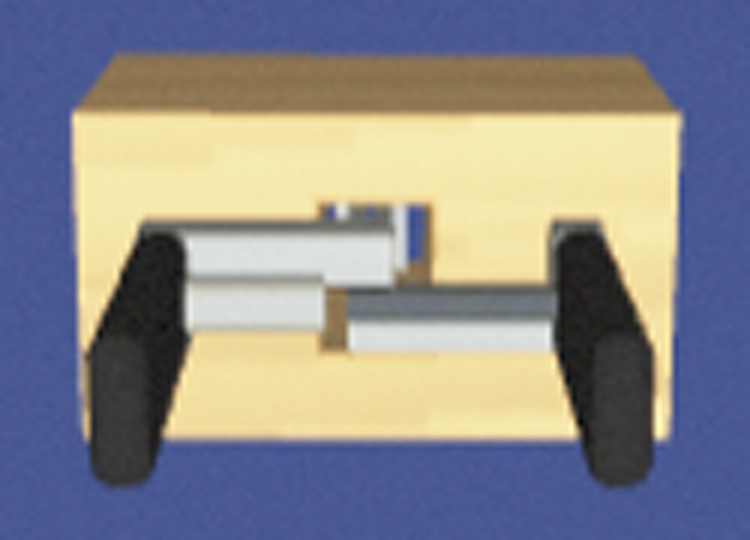

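jog_arm(deltas=[[0,0,0,0,0,0.02,-1],[0,0,0,0,0,0.03,-1],[0,0,0,0,0,0.03,-1],[0,0,0,0,0,0.03,-1],[0,0,0,0,0,0.025,-1],[0,0,0,0,0,0.0175,-1],[0,0,0,0,0,0,-1],[0,0,0,0,0,0,0.2],[0,0,0,0,0,0,0.22],[0,0,0,0,0,0,0.24]])

```text
t: 4.18
eef_pos: [0.4976, 0.0137, 0.0895]
eef_rot: [0.669, 3.068, 0.0]
contact_force: [-1.1, -1.2, 3.1]
finger_gap: 0.722
```

jog_arm(deltas=[[0,0,0,0,0,0,-0.44],[0,0,0,0,0,0,-0.44],[0,0,0,0,0,0,-0.44]])

```text
t: 4.55
eef_pos: [0.4977, 0.0139, 0.0895]
eef_rot: [0.669, 3.068, 0.001]
contact_force: [0.4, 2.2, 6.3]
finger_gap: 0.726
```

```bash
python3 - <<'E'
from h import *
s=read_state(); print(s['t'],s['eef_pos'],s['finger_gap'],s['contact_force'])
im=snapshot('wrist').copy(); cv2.imwrite('pics/w2.png',im[:,:,::-1])
E
```

```text
4.55 [0.49766214 0.01387856 0.08952221] 0.7255190572770224 [0.42380923 2.17571947 6.2588217 ]
```

View pics/w2.png

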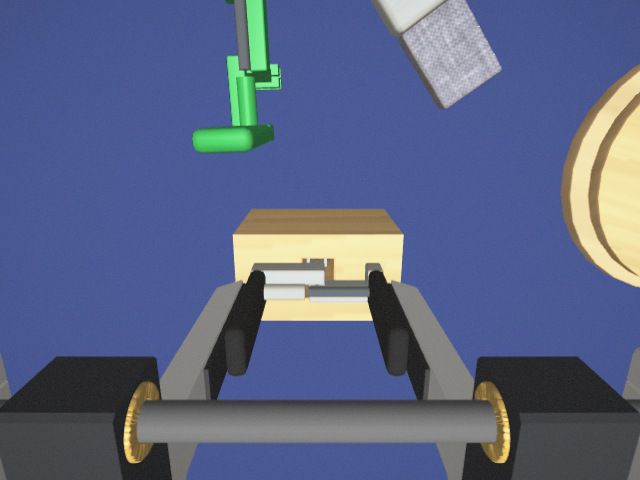

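jog_arm(deltas=[[0,0,0,0,0,-0.01,-0.44],[0,0,0,0,0,-0.02,-0.44],[0,0,0,0,0,-0.03,-0.44],[0,0,0,0,0,-0.03,-0.44],[0,0,0,0,0,-0.02,-0.44],[0,0,0,0,0,0,-0.44]])

```text
t: 5.35
eef_pos: [0.4977, 0.0136, 0.2002]
eef_rot: [0.669, 3.067, 0.0]
contact_force: [-0.0, 0.4, -2.1]
finger_gap: 0.726
```

```bash
python3 - <<'E'
from h import *
s=read_state(); print(s['t'],s['eef_pos'],s['finger_gap'],s['contact_force'],s['wrist_torque'])
for n in ['wrist','scene']:
  im=snapshot(n).copy(); cv2.imwrite(f'pics/{n}3.png',im[:,:,::-1])
cv2.imwrite('pics/scene3c.png',cv2.resize(im[130:310,250:490,::-1],None,fx=3.3,fy=3.3))
E
```

```text
5.35 [0.49767072 0.01362751 0.20020111] 0.7255872527776596 [-0.01647567  0.41765441 -2.07203618] [-0.02528656  0.06952802  0.02513503]
```

View pics/wrist3.png

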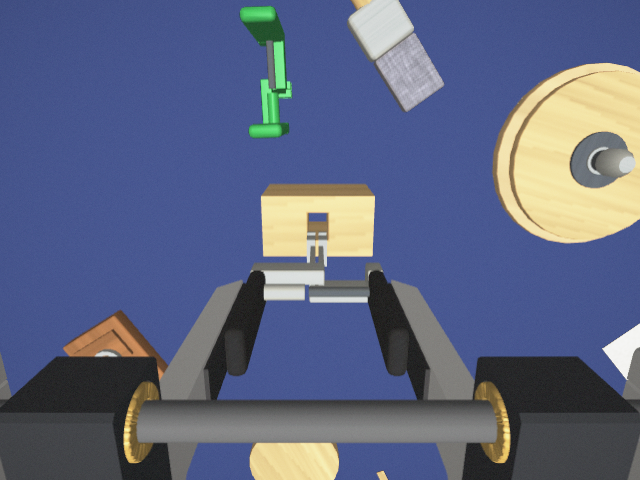

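View pics/scene3c.png

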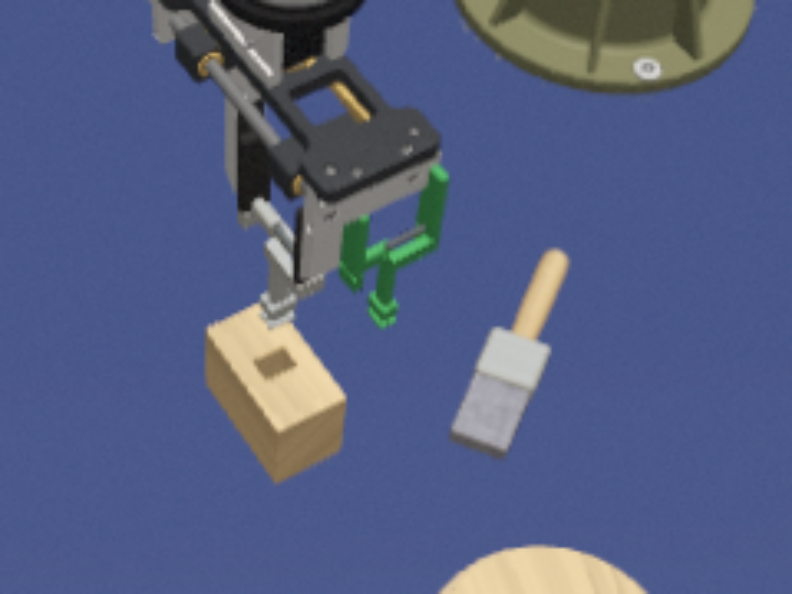

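jog_arm(deltas=[[0,0,0,-0.016,-0.019,0,-0.44],[0,0,0,-0.026,-0.03,0,-0.44],[0,0,0,-0.026,-0.03,0,-0.44],[0,0,0,-0.026,-0.03,0,-0.44],[0,0,0,-0.026,-0.03,0,-0.44],[0,0,0,-0.026,-0.03,0,-0.44],[0,0,0,-0.0253,-0.0299,0,-0.44],[0,0,-6,0,0,0,-0.44],[0,0,-8,0,0,0,-0.44],[0,0,-8,0,0,0,-0.44],[0,0,-8,0,0,0,-0.44],[0,0,-4.6,0,0,0,-0.44],[0,0,0,0,0,0,-0.44],[0,0,0,0,0,0,-0.44]])

```text
t: 7.2
eef_pos: [0.57, -0.2384, 0.1982]
eef_rot: [0.27, -3.129, -0.001]
contact_force: [-0.8, -0.0, -2.4]
finger_gap: 0.724
```

```bash
python3 - <<'E'
from h import *
s=read_state(); print(s['t'],s['eef_pos'],s['finger_gap'],s['contact_force'],s['q'][5]); print(R.from_rotvec(s['eef_rot']).as_matrix().round(3))
im=snapshot('wrist').copy(); cv2.imwrite(f'pics/w4.png',im[:,:,::-1])
cv2.imwrite('pics/w4c.png',cv2.resize(im[130:320,200:440,::-1],None,fx=3.3,fy=3.3,interpolation=2))
C=cam('wrist',s); M=R.from_rotvec(s['eef_rot']).as_matrix()
f=lambda *a: s['eef_pos']+M@np.array(a)
print('tips',proj(C,[f(0,-.0025,.0872),f(0,.0025,.0872)]), 'ears',proj(C,[.5708,-.2386,.0225]),'post',proj(C,[.549,-.242,.029]))
E
```

```text
7.2 [ 0.56999121 -0.23837337  0.1982224 ] 0.7238182542184014 [-0.78178891 -0.04008006 -2.39218767] -2.198513952451328
[[-0.985 -0.172 -0.001]
 [-0.172  0.985  0.   ]
 [ 0.001  0.001 -1.   ]]
tips [[244.6502464  314.43005618]
 [244.64540372 321.6710308 ]] ears [[216.50597737 317.19773781]] post [[193.50410486 317.65110262]]
```

View pics/w4.png

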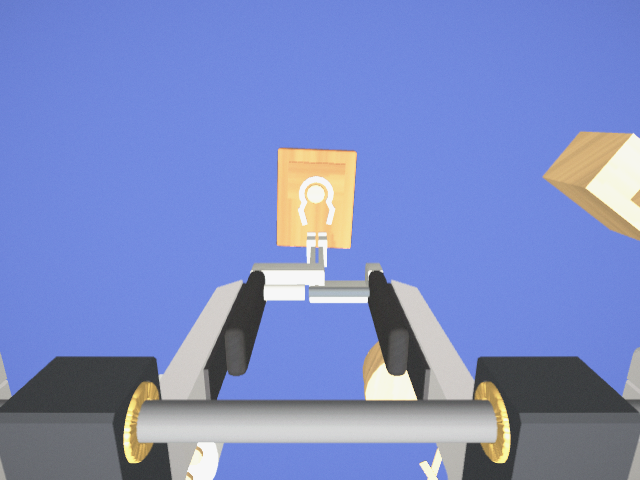

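View pics/w4c.png

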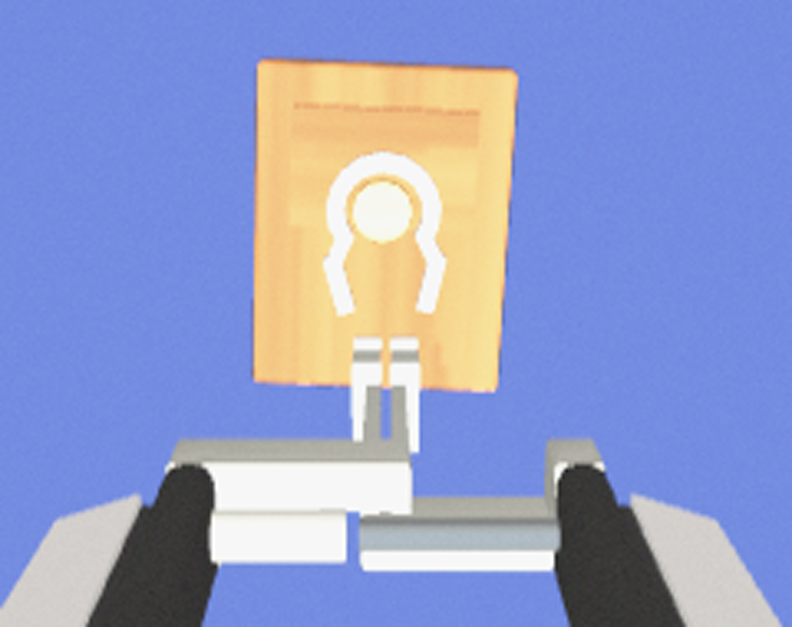

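```bash
python3 - <<'E'
from h import *
s=read_state(); C=cam('wrist',s); M=R.from_rotvec(s['eef_rot']).as_matrix()
g=lambda u,v,z:(M.T@(ray(C,130+v/3.3,200+u/3.3,z)-s['eef_pos']))*1000
for n,u,v,z in [('eL',343,312,.025),('eR',427,310,.025),('kL',325,262,.025),('kR',443,262,.025),('post',382,212,.029),('back',384,153,.025),('oL',327,210,.025),('oR',441,210,.025),
 ('tipsmid_top_edge',386,338,.1115),('tipsmid_ledge',386,350,.1145)]: print(n,g(u,v,z).round(1))
E
```

```text
eL [ -7.8 -12.4 173.4]
eR [ -7.2  10.5 173.4]
kL [  6.1 -17.1 173.4]
kR [  6.1  14.7 173.4]
post [ 20.5  -1.7 169.4]
back [ 35.5  -1.2 173.5]
oL [ 20.3 -16.4 173.4]
oR [ 20.3  14.  173.5]
tipsmid_top_edge [ 8.8 -0.7 86.9]
tipsmid_ledge [ 7.1 -0.7 83.9]
```

jog_arm(deltas=[[0,0,0,-0.0016,-0.0004,0.01,-0.44],[0,0,0,0,0,0.02,-0.44],[0,0,0,0,0,0.02,-0.44],[0,0,0,0,0,0.016,-0.44],[0,0,0,0,0,0.008,-0.44],[0,0,0,0,0,0,-0.44],[0,0,0,0,0,0,-0.44]])

```text
t: 8.12
eef_pos: [0.5721, -0.2387, 0.1257]
eef_rot: [-0.273, 3.129, -0.001]
contact_force: [-0.5, 1.2, -1.6]
finger_gap: 0.719
```

```bash
python3 - <<'E'
from h import *
s=read_state(); print(s['t'],s['eef_pos'],s['finger_gap'],s['contact_force']); print(R.from_rotvec(s['eef_rot']).as_matrix().round(4))
im=snapshot('wrist').copy(); cv2.imwrite(f'pics/w5.png',im[:,:,::-1])
cv2.imwrite('pics/w5c.png',cv2.resize(im[150:300,240:400,::-1],None,fx=5,fy=4,interpolation=2))
E
```

```text
8.125 [ 0.57211364 -0.23871312  0.12567439] 0.7189488875826934 [-0.53182413  1.1537891  -1.60563814]
[[-9.849e-01 -1.733e-01  1.000e-03]
 [-1.733e-01  9.849e-01 -5.000e-04]
 [-9.000e-04 -6.000e-04 -1.000e+00]]
```

View pics/w5c.png

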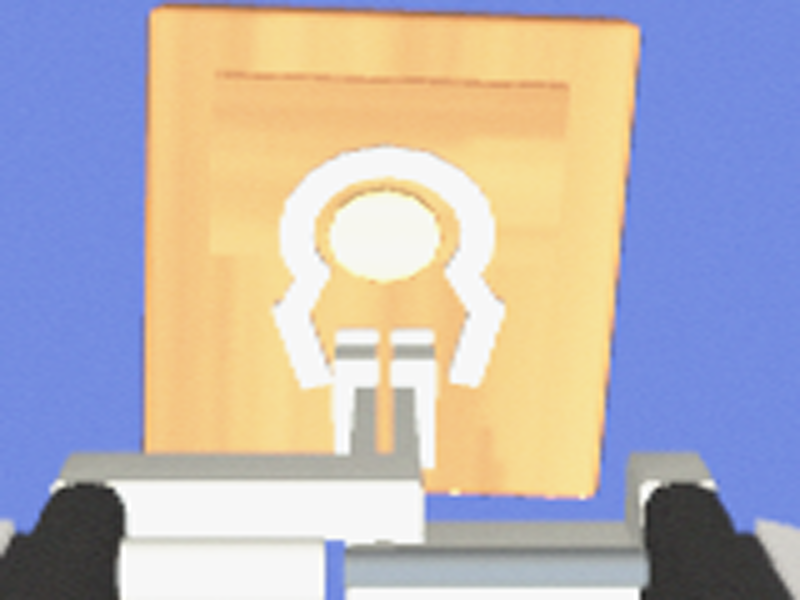

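```bash
python3 - <<'E'
from h import *
s=read_state(); C=cam('wrist',s); M=R.from_rotvec(s['eef_rot']).as_matrix()
g=lambda u,v,z:(M.T@(ray(C,150+v/4,240+u/5,z)-s['eef_pos']))*1000
tz=s['eef_pos'][2]-.0872; print(tz)
for n,u,v,z in [('eL',317,384,.025),('eR',468,383,.025),('kL',275,312,.025),('kR',505,312,.025),('post',385,237,.029),('back',387,147,.025),('oL',280,240,.025),('oR',495,240,.025),
 ('tipsmid_top_edge',384.5,330,tz),('tipL',333,338,tz+.003),('tipR',436,338,tz+.003)]: print(n,g(u,v,z).round(1))
E
```

```text
0.03850774034839605
eL [ -5.2 -10.6 100.7]
eR [ -5.   11.3 100.7]
kL [  8.3 -16.5 100.7]
kR [  8.3  16.5 100.7]
post [22.9 -0.7 96.7]
back [ 38.   -0.4 100.7]
oL [ 21.5 -15.6 100.7]
oR [ 21.5  14.9 100.7]
tipsmid_top_edge [ 8.7 -0.8 87.2]
tipL [ 8.1 -7.8 84.2]
tipR [ 8.1  6.2 84.2]
```

jog_arm(deltas=[[0,0,0,0.001,0.0008,0,-0.44],[0,0,0,0,0,0.004,-0.44],[0,0,0,0,0,0.006,-0.44],[0,0,0,0,0,0.006,-0.44],[0,0,0,0,0,0.003,-0.44],[0,0,0,0,0,0.001,-0.44],[0,0,0,0,0,0,-0.44],[0,0,0,0,0,0,-0.44]])

```text
t: 9.18
eef_pos: [0.5708, -0.238, 0.1051]
eef_rot: [-0.273, 3.129, -0.0]
contact_force: [0.1, 0.3, -1.2]
finger_gap: 0.728
```

```bash
cat > look.py <<'E'
from h import *
import sys
k=sys.argv[1]; r0,r1,c0,c1=map(int,sys.argv[2:6]); cm=sys.argv[6] if len(sys.argv)>6 else 'wrist'
s=read_state(); print(s['t'],s['eef_pos'].round(4),s['finger_gap'],s['contact_force'].round(2),s['wrist_torque'].round(2)); print(R.from_rotvec(s['eef_rot']).as_matrix().round(4).tolist())
im=snapshot(cm).copy(); cv2.imwrite(f'pics/{k}.png',im[:,:,::-1])
f=min(800/(c1-c0),600/(r1-r0))
cv2.imwrite(f'pics/{k}c.png',cv2.resize(im[r0:r1,c0:c1,::-1],None,fx=f,fy=f,interpolation=2))
print(f)
E
python3 look.py w6 160 290 240 400
```

```text
9.175 [ 0.5708 -0.238   0.1051] 0.728002186414615 [ 0.14  0.31 -1.19] [ 0.08  0.01 -0.01]
[[-0.9849, -0.1733, 0.0003], [-0.1733, 0.9849, -0.0002], [-0.0002, -0.0002, -1.0]]
4.615384615384615
```

View pics/w6c.png

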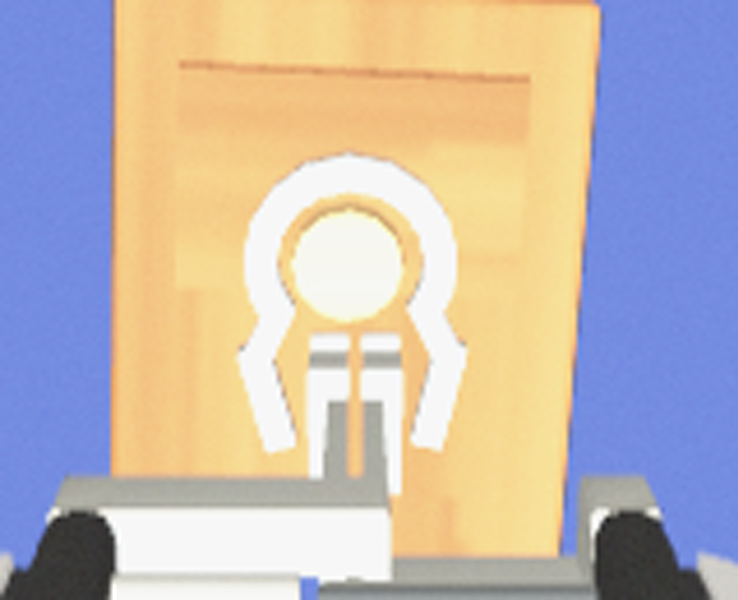

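jog_arm(deltas=[[0,0,0,0,0,0.001,-0.44],[0,0,0,0,0,0,-0.44],[0,0,0,0,0,0,-0.44]])

```text
t: 9.6
eef_pos: [0.5707, -0.238, 0.104]
eef_rot: [0.273, -3.13, -0.0]
contact_force: [-0.1, 0.1, -1.7]
finger_gap: 0.723
```

jog_arm(deltas=[[0,0,0,0,0,0.0008,-0.44],[0,0,0,0,0,0,-0.44],[0,0,0,0,0,0,-0.44]])

```text
t: 9.98
eef_pos: [0.5708, -0.238, 0.1036]
eef_rot: [-0.273, 3.129, -0.0]
contact_force: [-1.1, 2.0, 4.4]
finger_gap: 0.721
```

jog_arm(deltas=[[0,0,0,0,0,-0.0007,-0.44],[0,0,0,0,0,0,-0.3],[0,0,0,0,0,0,-0.2],[0,0,0,0,0,0,-0.1],[0,0,0,0,0,0,-0.1],[0,0,0,0,0,0,-0.1]])

```text
t: 10.72
eef_pos: [0.5707, -0.238, 0.1038]
eef_rot: [0.273, -3.13, 0.0]
contact_force: [0.8, -0.7, -1.7]
finger_gap: 0.553
```

```bash
python3 look.py w7 160 290 240 400
```

```text
10.725 [ 0.5707 -0.238   0.1038] 0.5529189758058176 [ 0.83 -0.72 -1.72] [ 0.05  0.03 -0.07]
[[-0.9849, -0.1734, -0.0001], [-0.1734, 0.9849, -0.0], [0.0001, -0.0, -1.0]]
4.615384615384615
```

View pics/w7c.png

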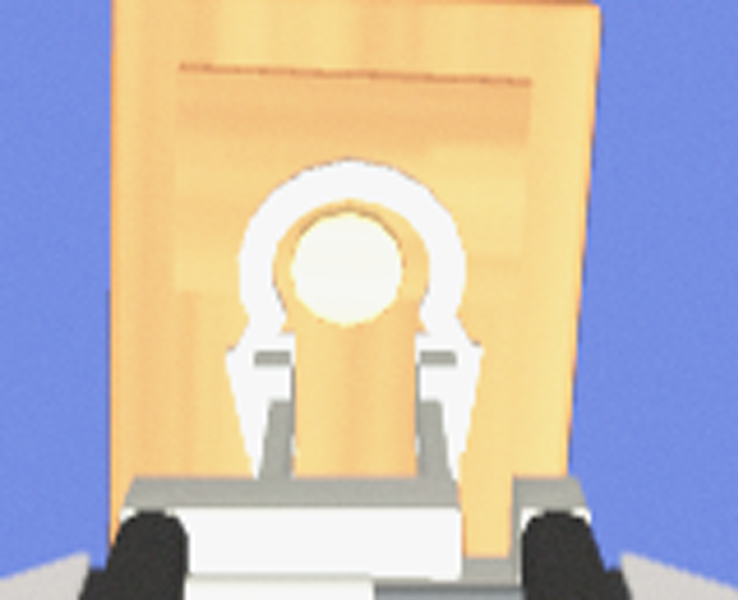

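jog_arm(deltas=[[0,0,0,0,0,0,0],[0,0,0,0,0,0,0.1],[0,0,0,0,0,0,0.2],[0,0,0,0,0,0,0.4],[0,0,0,0,0,0,0.6],[0,0,0,0,0,0,0.6],[0,0,0,0,0,0,0.6]])

```text
t: 11.65
eef_pos: [0.5706, -0.238, 0.1038]
eef_rot: [0.273, -3.13, 0.0]
contact_force: [-0.9, -0.2, -2.5]
finger_gap: 0.42
```

```bash
python3 look.py w8 160 290 240 400
```

```text
11.65 [ 0.5706 -0.238   0.1038] 0.4200007565503404 [-0.9  -0.2  -2.48] [-0.04  0.37 -0.02]
[[-0.9849, -0.1734, -0.0001], [-0.1734, 0.9849, -0.0], [0.0001, 0.0, -1.0]]
4.615384615384615
```

View pics/w8c.png

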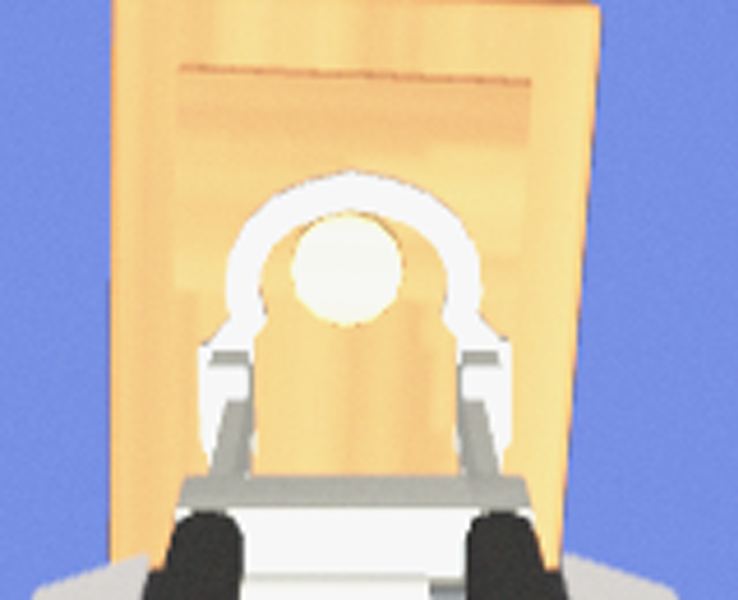

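jog_arm(deltas=[[0,0,0,0.001,0,0,0.6],[0,0,0,0,0,-0.001,0.6],[0,0,0,0,0,-0.003,0.6],[0,0,0,0,0,-0.006,0.6],[0,0,0,0,0,-0.01,0.6],[0,0,0,0,0,-0.015,0.6],[0,0,0,0,0,-0.015,0.6],[0,0,0,0,0,-0.01,0.6],[0,0,0,0,0,0,0.6]])

```text
t: 12.82
eef_pos: [0.57, -0.2383, 0.1648]
eef_rot: [-0.273, 3.128, -0.001]
contact_force: [-0.4, 0.5, -2.2]
finger_gap: 0.42
```

```bash
python3 look.py w9 140 290 230 410; python3 look.py s9 130 280 170 370 scene
```

```text
12.825 [ 0.57   -0.2383  0.1648] 0.4197454954416236 [-0.36  0.49 -2.22] [ 0.03 -0.   -0.01]
[[-0.9849, -0.1734, 0.0013], [-0.1734, 0.9849, -0.0006], [-0.0011, -0.0008, -1.0]]
4.0
12.875 [ 0.5697 -0.2381  0.164 ] 0.41875345648237033 [ 0.54  0.52 -2.96] [ 0.05 -0.03  0.01]
[[-0.9849, -0.1733, 0.0002], [-0.1733, 0.9849, -0.0001], [-0.0002, -0.0001, -1.0]]
4.0
```

View pics/w9c.png

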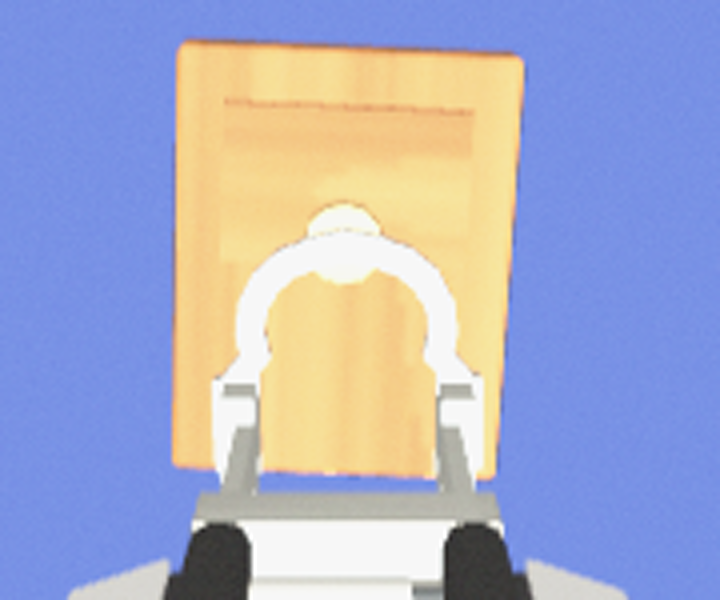

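View pics/s9c.png

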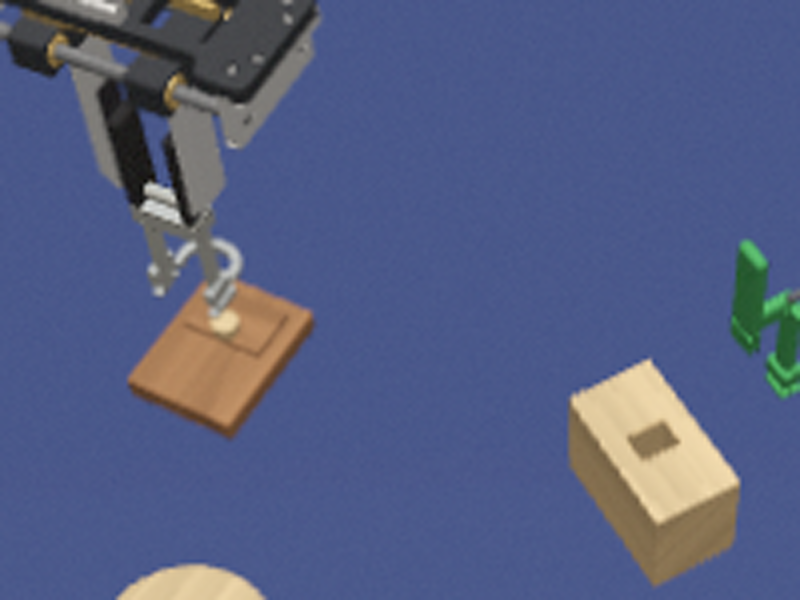

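```bash
python3 - <<'E'
from h import *
s={'eef_pos':np.array([.49706,.01415,.24138]),'eef_rot':np.array([-.668,-3.069,0])}
C=cam('wrist',s); print(ray(C,160,592,.062),ray(C,157,570,.030))
im=cv2.imread('pics/top0.png')[205:315,125:240]; cv2.imwrite('pics/ts.png',cv2.resize(im,None,fx=5,fy=5,interpolation=2))
im=cv2.imread('pics/scene0.png')[290:375,370:465]; cv2.imwrite('pics/ss.png',cv2.resize(im,None,fx=6,fy=6,interpolation=2))
E
```

```text
[0.55239357 0.25324075 0.062     ] [0.55253935 0.25312322 0.03      ]
```

View pics/ts.png

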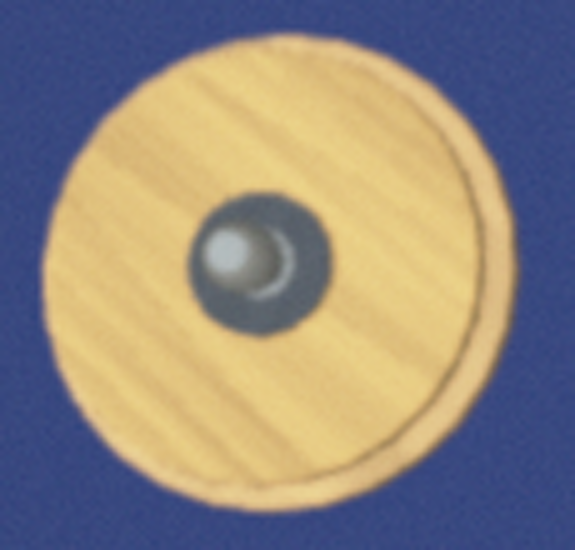

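View pics/ss.png

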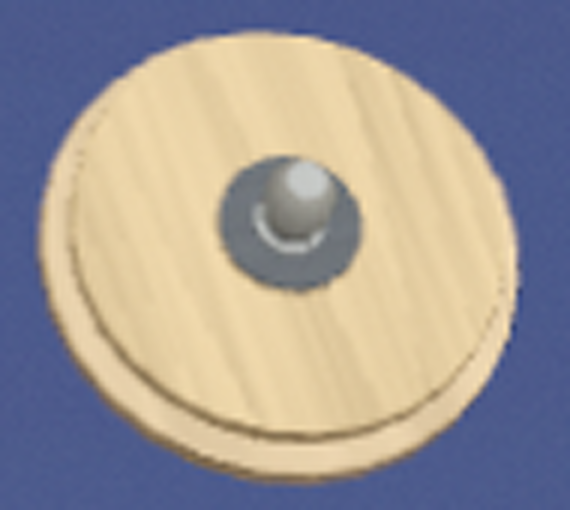

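```bash
python3 - <<'E'
from h import *
T=cam('top');S=cam('scene')
print(ray(T,205+251/5,125+229/5,.062),ray(T,205+263/5,125+260/5,.03))
print(ray(S,290+180/6,370+308/6,.062),ray(S,290+224/6,370+290/6,.03))
s=read_state();C=cam('wrist',s);M=R.from_rotvec(s['eef_rot']).as_matrix()
tz=s['eef_pos'][2]-.0872; zr=tz+.0065
g=lambda u,v,z:(M.T@(ray(C,140+v/4,230+u/4,z)-s['eef_pos']))*1000
for n,u,v in [('back out',345,230),('back in',345,272),('oL',236,335),('oR',457,335),('iL',265,330),('iR',428,330)]: print(n,g(u,v,zr+(.0025)).round(1))
print('tip edge',g(347,381,tz).round(1),g(212,381,tz).round(1),g(482,381,tz).round(1))
E
```

```text
[0.55289975 0.25331357 0.062     ] [0.55272096 0.25370957 0.03      ]
[0.55392278 0.25533971 0.062     ] [0.5547933  0.25547572 0.03      ]
back out [34.6 -1.2 78.2]
back in [27.7 -1.2 78.2]
oL [ 17.2 -19.1  78.2]
oR [17.2 17.2 78.2]
iL [ 18.  -14.3  78.2]
iR [18.  12.4 78.2]
tip edge [ 6.7 -0.9 87.2] [  6.8 -24.   87.2] [ 6.7 22.3 87.2]
```

jog_arm(deltas=[[0,0,0,-0.0024,0.0143,-0.01,0.6],[0,0,0,-0.005,0.03,-0.01,0.6],[0,0,0,-0.006,0.036,-0.006,0.6],[0,0,0,-0.006,0.036,0,0.6],[0,0,0,-0.006,0.036,0,0.6],[0,0,0,-0.006,0.036,0,0.6],[0,0,0,-0.006,0.036,0,0.6],[0,0,0,-0.006,0.036,0,0.6],[0,0,0,-0.006,0.036,0,0.6],[0,0,0,-0.006,0.036,0,0.6],[0,0,0,-0.006,0.036,0,0.6],[0,0,0,-0.006,0.036,0,0.6],[0,0,0,-0.006,0.036,0,0.6],[0,0,0,-0.005,0.03,0,0.6],[0,0,0,-0.004,0.018,0,0.6],[0,0,0,0,0,0,0.6],[0,0,0,0,0,0,0.6]])

```text
t: 15.05
eef_pos: [0.5662, 0.2562, 0.1899]
eef_rot: [0.272, -3.13, 0.0]
contact_force: [0.7, -0.0, -2.2]
finger_gap: 0.42
```

```bash
python3 look.py w10 140 290 220 420
```

```text
15.05 [0.5662 0.2562 0.1899] 0.42024440160892407 [ 0.65 -0.05 -2.23] [ 0.01 -0.01  0.01]
[[-0.985, -0.1727, -0.0002], [-0.1727, 0.985, -0.0003], [0.0002, -0.0002, -1.0]]
4.0
```

View pics/w10c.png

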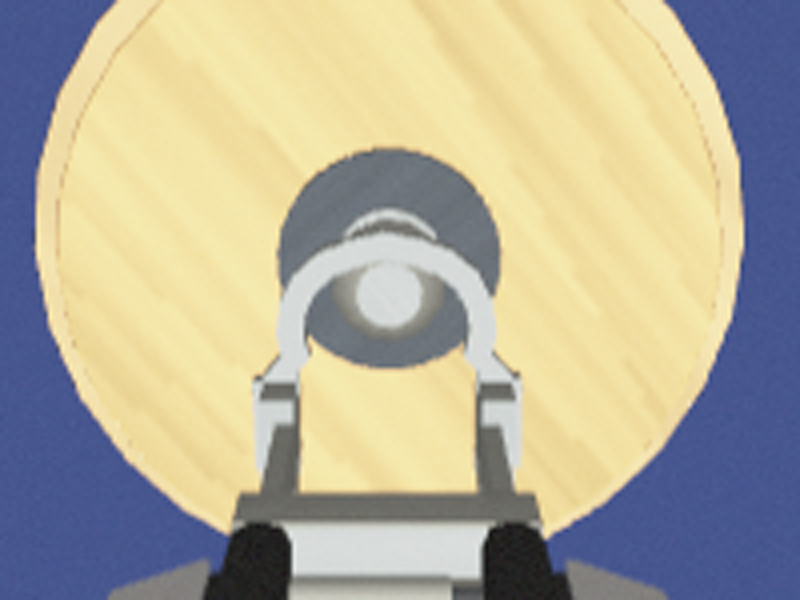

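```bash
cat > m.py <<'E'
from h import *
s=read_state();C=cam('wrist',s);M=R.from_rotvec(s['eef_rot']).as_matrix()
tz=s['eef_pos'][2]-.0872
def g(u,v,z,f=4,r0=140,c0=220): return ((M.T@(ray(C,r0+v/f,c0+u/f,z)-s['eef_pos']))*1000).round(1)
E
python3 - <<'E'
from m import *
for dz in (.0065,.009): print([g(*p,tz+dz) for p in [(388,262),(306,315),(470,315)]])
print('outer bottom',g(388,233,tz+.003),'outer L/R',g(279,320,tz+.006),g(495,320,tz+.006))
print('stub',g(388,295,.062),'washer',g(389,258,.03))
print('jaws L/R outer',g(253,380,tz+.01),g(522,377,tz+.01))
E
```

```text
[array([28.9, -0.7, 80.7]), array([ 20. , -14.3,  80.7]), array([19.9, 12.8, 80.7])]
[array([29.4, -0.7, 78.2]), array([ 20.6, -14.1,  78.2]), array([20.5, 12.7, 78.2])]
outer bottom [33.  -0.7 84.2] outer L/R [ 19.  -18.8  81.2] [19.  17.  81.2]
stub [ 12.5  -0.7 128. ] washer [ 13.3  -0.4 160. ]
jaws L/R outer [  9.8 -23.   77.2] [10.3 21.4 77.2]
```

jog_arm(deltas=[[0,0,0,-0.0027,0,0.006,0.6],[0,0,0,0,0,0.01,0.6],[0,0,0,0,0,0.01,0.6],[0,0,0,0,0,0.007,0.6],[0,0,0,0,0,0.003,0.6],[0,0,0,0,0,0,0.6],[0,0,0,0,0,0,0.6]])

```text
t: 15.98
eef_pos: [0.569, 0.2576, 0.1542]
eef_rot: [-0.273, 3.129, 0.0]
contact_force: [0.3, 0.1, -2.3]
finger_gap: 0.423
```

```bash
python3 look.py w11 160 290 230 410
```

```text
15.975 [0.569  0.2576 0.1542] 0.42329721959308286 [ 0.29  0.13 -2.26] [ 0.04 -0.03  0.02]
[[-0.9848, -0.1734, 0.0006], [-0.1734, 0.9848, 0.0002], [-0.0006, 0.0001, -1.0]]
4.444444444444445
```

View pics/w11c.png

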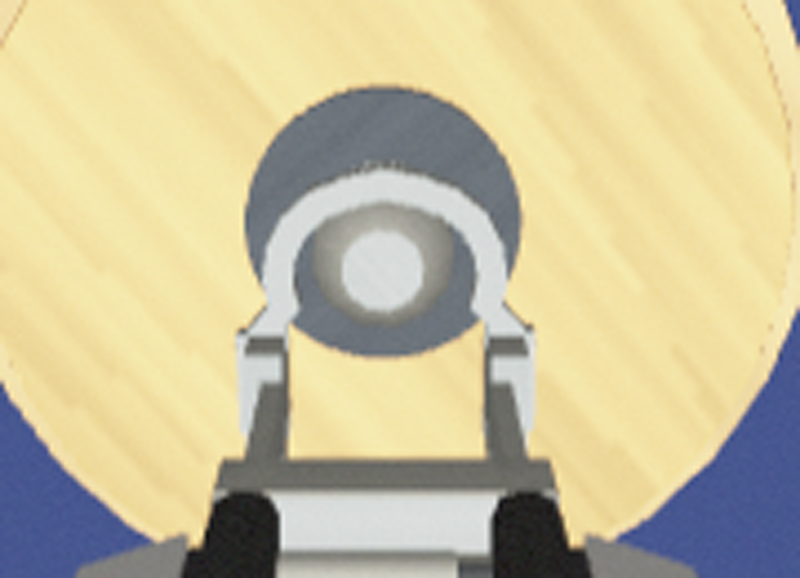

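```bash
python3 - <<'E'
from m import *
k=dict(f=4.444,r0=160,c0=230)
print([g(*p,tz+.008,**k) for p in [(384,203),(293,268),(476,268)]],'outer bottom',g(384,169,tz+.003,**k))
print('stub',g(382,271,.062,**k),g(383,265,.054,**k),'washer',g(383,221,.03,**k), tz)
E
```

```text
[array([29.1, -1.1, 79.2]), array([ 19.3, -14.6,  79.2]), array([19.2, 12.5, 79.2])] outer bottom [33.2 -1.1 84.2]
stub [15.6 -1.4 92.2] [ 14.6  -1.3 100.2] washer [ 16.5  -1.3 124.2] 0.06702410171095965
```

jog_arm(deltas=[[0,0,0,0,-0.0003,0,0.6],[0,0,0,0,0,0.003,0.6],[0,0,0,0,0,0.005,0.6],[0,0,0,0,0,0.005,0.6],[0,0,0,0,0,0.003,0.6],[0,0,0,0,0,0,0.6],[0,0,0,0,0,0,0.6]])

```text
t: 16.9
eef_pos: [0.569, 0.2573, 0.138]
eef_rot: [-0.273, 3.129, 0.0]
contact_force: [-0.3, 0.2, -2.3]
finger_gap: 0.421
```

```bash
python3 look.py w12 160 290 230 410
```

```text
16.9 [0.569  0.2573 0.138 ] 0.42058999063595265 [-0.3   0.22 -2.32] [ 0.06  0.02 -0.07]
[[-0.9849, -0.1733, 0.0002], [-0.1733, 0.9849, 0.0001], [-0.0002, 0.0, -1.0]]
4.444444444444445
```

View pics/w12c.png

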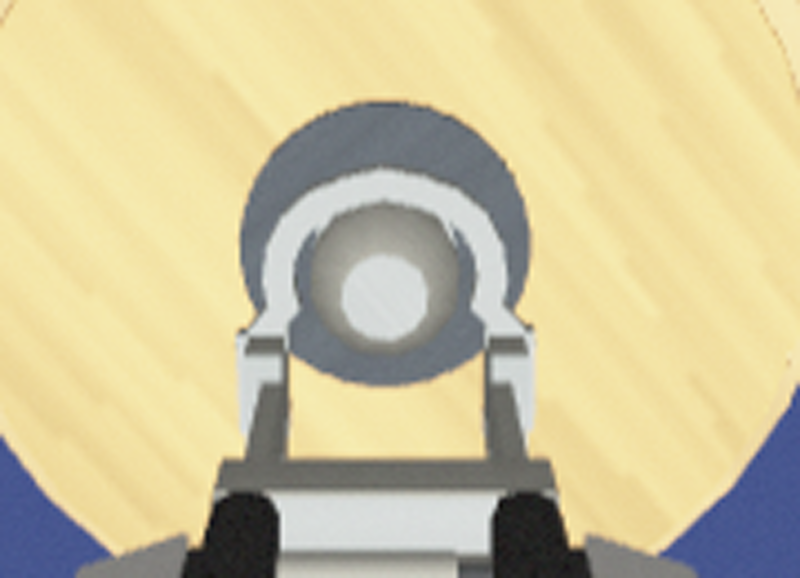

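```bash
python3 - <<'E'
from m import *
k=dict(f=4.444,r0=160,c0=230)
print([g(*p,tz+.008,**k) for p in [(384,203),(293,268),(477,268)]],'outer bottom',g(384,169,tz+.003,**k))
print('stub',g(385,297,.062,**k),g(342,297,.062,**k),g(428,297,.062,**k),g(385,254,.062,**k),g(385,341,.062,**k),'sides .054',g(311,285,.054,**k),g(460,285,.054,**k),g(385,355,.054,**k),'washer',g(385,242,.03,**k), tz)
E
```

```text
[array([29.1, -1.1, 79.2]), array([ 19.3, -14.6,  79.2]), array([19.2, 12.7, 79.2])] outer bottom [33.2 -1.1 84.2]
stub [15.6 -1.  76. ] [15.7 -7.3 76. ] [15.6  5.4 76. ] [22.1 -1.  76. ] [ 8.9 -1.  76. ] sides .054 [ 15.4 -12.2  84. ] [15.4 10.4 84. ] [ 4.4 -1.  84. ] washer [ 16.6  -1.  108. ] 0.05084071942422619
```

jog_arm(deltas=[[0,0,0,0.0002,0,0.002,0.6],[0,0,0,0,0,0.004,0.6],[0,0,0,0,0,0.004,0.6],[0,0,0,0,0,0.003,0.6],[0,0,0,0,0,0.002,0.6],[0,0,0,0,0,0,0.6],[0,0,0,0,0,0,0.6]])

```text
t: 17.82
eef_pos: [0.5688, 0.2572, 0.123]
eef_rot: [-0.273, 3.129, 0.0]
contact_force: [0.6, -0.1, -1.2]
finger_gap: 0.422
```

```bash
python3 look.py w13 160 290 230 410
```

```text
17.825 [0.5688 0.2572 0.123 ] 0.42231860061544896 [ 0.57 -0.08 -1.22] [ 0.02 -0.01 -0.01]
[[-0.9849, -0.1733, 0.0002], [-0.1733, 0.9849, 0.0001], [-0.0002, 0.0, -1.0]]
4.444444444444445
```

View pics/w13c.png

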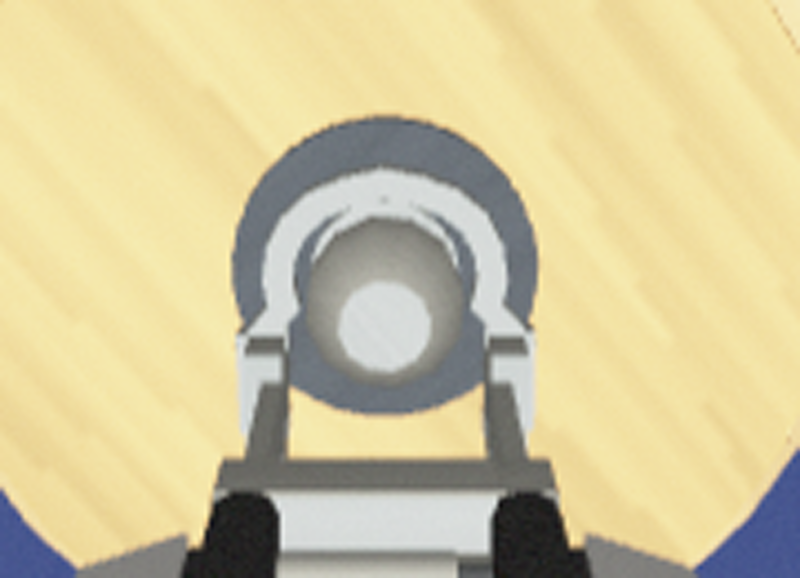

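jog_arm(deltas=[[0,0,0,0,0,0.002,0.6],[0,0,0,0,0,0.0015,0.6],[0,0,0,0,0,0.0007,0.6],[0,0,0,0,0,0,0.6],[0,0,0,0,0,0,0.6],[0,0,0,0,0,0,0.6],[0,0,0,0,0,0,0.6]])

```text
t: 18.75
eef_pos: [0.5687, 0.2572, 0.1187]
eef_rot: [-0.273, 3.13, 0.0]
contact_force: [0.9, 0.5, -1.7]
finger_gap: 0.422
```

```bash
python3 look.py w14 160 290 230 410;python3 look.py s14 280 380 350 480 scene
```

```text
18.75 [0.5687 0.2572 0.1187] 0.421876415855298 [ 0.87  0.46 -1.73] [ 0.02  0.04 -0.03]
[[-0.9849, -0.1734, 0.0001], [-0.1734, 0.9849, 0.0], [-0.0001, 0.0, -1.0]]
4.444444444444445
18.8 [0.5687 0.2572 0.1187] 0.4194891842530805 [-0.78  0.15 -1.62] [0.05 0.02 0.03]
[[-0.9849, -0.1734, 0.0], [-0.1734, 0.9849, 0.0], [-0.0001, 0.0, -1.0]]
6.0
```

View pics/w14c.png

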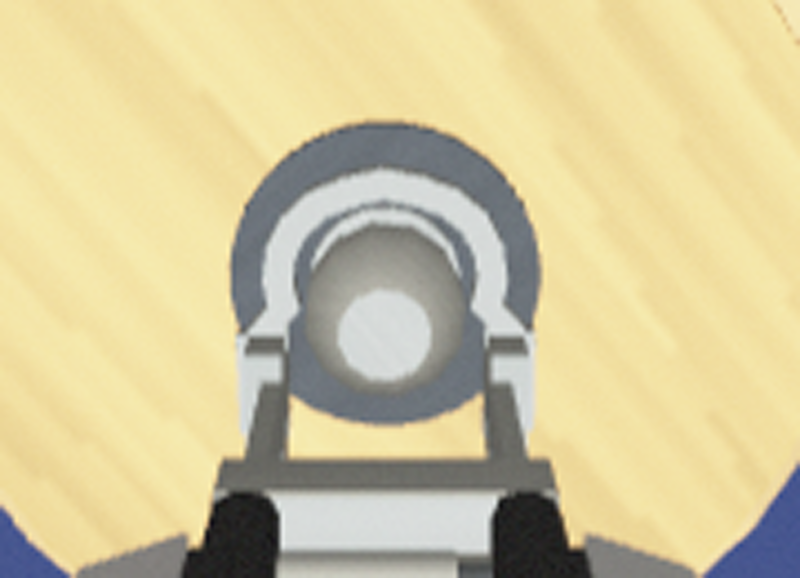

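View pics/s14c.png

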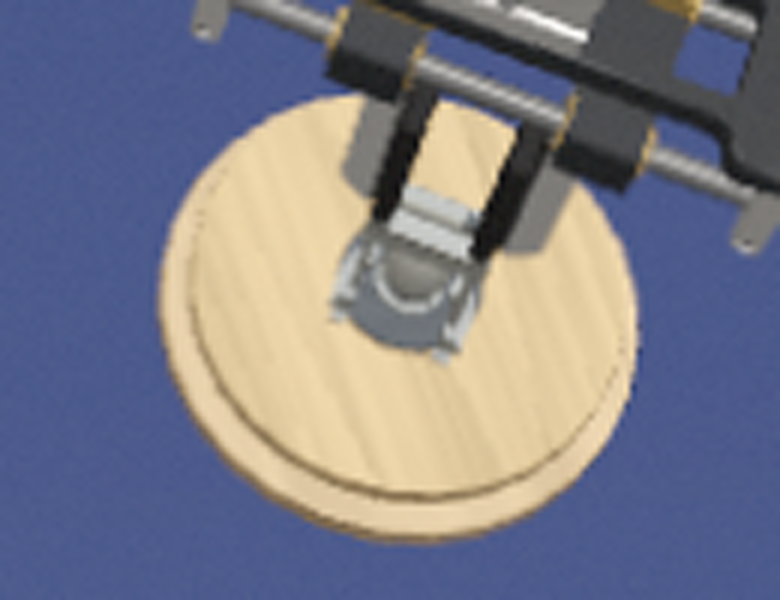

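```bash
python3 - <<'E'
from m import *
k=dict(f=4.444,r0=160,c0=230)
print('ring',g(384,201,tz+.008,**k),g(294,268,tz+.008,**k),g(476,268,tz+.008,**k),'ob',g(384,168,tz+.003,**k))
print('washer',g(385,121,.03,**k),g(385,425,.03,**k),g(231,272,.03,**k),g(540,272,.03,**k),'stub',g(385,335,.062,**k),'bystanders')
E
```

```text
ring [29.4 -1.1 79.2] [ 19.3 -14.4  79.2] [19.2 12.5 79.2] ob [33.3 -1.1 84.2]
washer [39.6 -1.  88.6] [-8.5 -1.  88.6] [ 16.3 -24.6  88.6] [16.3 22.8 88.6] stub [15.4 -1.  56.6] bystanders
```

```bash
python3 - <<'E'
from h import *
s=read_state(); print(s['t'],s['eef_pos'],s['finger_gap'],s['contact_force'],abs(s['qd']).max())
print(sign_off())
E
```

```text
18.85 [0.56869129 0.25719274 0.11864488] 0.42285356816405467 [ 0.27001957 -0.49448191 -2.32536948] 0.0013105452680034707
the job is handed in; nothing more can be done
None
```

I took the black-handled pliers from their stand, spread the ring with them, lifted it off its rest and slid it down the stub to the groove. I handed the job in at 18.85 s; `sign_off` gave no verdict.

Last checks before handing in:
- **Grip:** the finger opening was about 0.42 (40 mm), so the pliers were squeezed to their stop. The closing command was still on.
- **Centring:** in the wrist picture the ring sat within about 0.5 mm of the stub's axis, with a visible gap around it.
- **Height:** I estimate the ring's mid-height at about 37 mm, against 36.5 mm for the groove. This comes from the tool height and where the jaws touched down on the rest, not from a direct measurement. The ring could sit up to about 1.4 mm higher on the jaws.
- **Contact:** the wrist force was only the weight of the pliers and the joints were still, so nothing appeared jammed.

- **One slip on the way:** when I first closed on the pliers in the stand I commanded too much closure. I backed it off at about 1 mm of squeeze, and nothing was disturbed.
- **Not checked:** I did not re-measure the cup, box and brush at the end. The path kept well clear of them. I judged the ring level by eye only.

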